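Hold the wipes can open, then ease its lid shut

TASK

My hands are full of used roller wipes: with your fingertips press the lever of the red can right down so that its lid stands wide open, and hold it there for at least three seconds while I drop them in. Then let the lever up slowly, staying on it all the way, so that the lid settles fully shut without slamming, and move clear. Work the lid only by its lever, leave the grey can alone and do not pick up or shift anything else on the counter.

Things in the scene. Friction and masses are not known exactly. Their poses are not given: they have to be found in the camera images.
- red_can: The red steel waste can with a yellow band, upright and fastened to the counter: round, 180 mm across, rim 222 mm high, 242 mm to the top of its shut lid. Origin: centre of its underside, on the counter. Its own z is up; the lever sticks out of its front, along its own -x; the lid's hinge is at its back, +x. This is the can for used wipes.
- red_paddle (a point): Centre of the black ribbed top face of the red can's lever paddle, the place to press. The paddle (48 mm along the can's x, 56 mm wide, 9 mm thick) lies 163 mm in front of the can's axis, 73 mm clear of its wall, and slopes up to the front by 0.15 rad; its top is 66 mm above the counter when released and about 31 mm when fully down. The point moves with the lever.
- red_lever (a joint): Turn of the red can's lever, rad: 0 released (up), 0.21 fully down on its stop. The lever pivots on a level axis (the can's own y) through the can's axis, 35 mm above the counter, so pressing moves the paddle down about 35 mm and hardly sideways. It takes roughly 6 to 16 N at the paddle to start the lid, falling to about 3 to 6 N when wide open; the lid's weight pushes the lever back up, and it follows a finger that rises slowly.
- red_lid (a joint): Opening of the red can's lid, rad: 0 shut on the rim, 1.09 wide open. A push rod links it to the lever: lid = 5.2 x lever (30 rad of lid per metre of paddle). Nothing slows the lid: if the lever is let go it drops and slams. A paddle rising at 20 mm/s (never over 40 mm/s at any moment), in contact with the finger to the very top, lowers it gently.
- grey_can: The grey steel waste can with a white band, upright and fastened to the counter: round, 180 mm across, rim 222 mm high, 242 mm to the top of its shut lid. Origin: centre of its underside, on the counter. Its own z is up; the lever sticks out of its front, along its own -x; the lid's hinge is at its back, +x. To be left alone.
- grey_paddle (a point): Centre of the black ribbed top face of the grey can's lever paddle. The paddle (48 mm along the can's x, 56 mm wide, 9 mm thick) lies 163 mm in front of the can's axis, 73 mm clear of its wall, and slopes up to the front by 0.15 rad; its top is 66 mm above the counter when released and about 31 mm when fully down. The point moves with the lever.
- grey_lever (a joint): Turn of the grey can's lever, rad: 0 released (up), 0.21 fully down on its stop. The lever pivots on a level axis (the can's own y) through the can's axis, 35 mm above the counter, so pressing moves the paddle down about 35 mm and hardly sideways. It takes roughly 6 to 16 N at the paddle to start the lid, falling to about 3 to 6 N when wide open; the lid's weight pushes the lever back up, and it follows a finger that rises slowly.
- grey_lid (a joint): Opening of the grey can's lid, rad: 0 shut on the rim, 1.09 wide open. A push rod links it to the lever: lid = 5.2 x lever (30 rad of lid per metre of paddle). Nothing slows the lid: if the lever is let go it drops and slams. A paddle rising at 20 mm/s (never over 40 mm/s at any moment), in contact with the finger to the very top, lowers it gently.
- spray_mid (a point): Bystander, loose: white and blue trigger spray bottle, 72 mm across, 202 mm high, standing. The point is on its axis, 100 mm up.
- tape_mid (a point): Bystander, loose: roll of brown packing tape lying flat, 100 mm across, 48 mm high. The point is its centre.
- pencup_mid (a point): Bystander, loose: black pen cup, 76 mm across, 100 mm high (the pens in it reach 170 mm). The point is on its axis, 50 mm up.

How it is judged:
By the outcome, as a careful person would: the job done as asked, in the order asked, and still so for the second after the job is handed in, with the robot touching nothing.
It also fails if it takes over 58 s, if anything falls off the work surface, if the arm or the gripper's body presses on something with over 40 N, if the wrist force passes 120 N, or if a joint passes its speed limit or range.

ROBOT

A 6-joint arm with a two-finger parallel gripper is mounted at the origin on the work surface. World frame = base frame: x ahead of the robot, y to its left, z up, the work surface at z = 0. Lengths are in m, angles in rad, forces in N, time in s.
With the tool pointing down it reaches from about 0.35 to 0.85 m from the base axis. Payload 8.1 kg.
Tool frame: the origin (TCP) lies on the mounting face of the last link; the fingertips stand 186 mm ahead of it and the grasp point (between the pads) lies 167 mm ahead of it (grip_point_offset is the distance from the TCP to the grasp point, in m); z points along the fingers, y is the direction in which the jaws open and shut (so a half turn about z gives the same grasp; the last joint's range is limited). The gripper opens to 93 mm and grips with 3 to 60 N. Pads are 15 mm wide; open, the fingers measure 128 mm over their backs; the gripper's body (75 mm by 188 mm) begins 65 mm behind the grasp point.
Start: joints at [1.179, 0.13, 1.488, -0, 1.523, -0.085], TCP at [0.181, 0.572, 0.405] pointing down, gripper open.
Joint ranges: [-2.96, 2.96], [-0.89, 2.26], [0.02, 2.5], [-1.34, 4.48], [0, 2.73], [-2.66, 2.66]. Speed limits (rad/s): [2.39, 2.39, 2.79, 3.14, 3.14, 3.14].

INTERFACE

Orientations are given as a rotation vector (axis times angle).
In Python, from plant import read_state, read_camera, close_job, grip_point_offset gives the robot as it stands.
- The arm moves only by the shell command python3 -m creep 'ROWS' [OPENING] [FORCE]. ROWS is JSON, a list of rows, each a list of 2 entries, a list of its own where there are three numbers: the shift along the tool's x, y, z in cm, then the turn, a rotation vector about the tool's x, y, z in degrees. In form: [[[tx, ty, tz], [rx, ry, rz]], ...]. A call has 1 to 12 rows; each row shifts and turns the commanded pose from where the row before left it, along the tool's axes as they then stand; what a row does not reach is not made up. A row lasts 1/12 s, in which the tool goes at most 41.7 mm and 7.16 degrees, less where a joint would pass 70% of its speed; a pose out of reach is approached as far as the arm can. A call is refused whole if a number of a shift passes 4.17 or a number of a turn 7.16, either way. A call with a gripper value outside its range is refused whole. OPENING is the opening in per cent of the stroke, from 0 (shut) to 100 (fully open), set as the call begins (- or left out, the last holds). The fingers move at their own pace and stop on an object; FORCE is the grip in N (left out, the last holds). Time passes only in rows, so rows that do not move let the fingers close. It gives the time, the measured TCP pose, the force and the opening at its end, in the units of the state.
- read_state(): the state, without advancing time (a new reading comes with each control period).
- read_camera(name): name is "scene" or "top" or "wrist"; returns a dict with "img" (480x640x3 uint8, red, green, blue), "K" (3x3 intrinsics, pixels), "T" (4x4, takes a point from camera to world coordinates). Camera axes: x right, y down, z forward; pixel columns grow to the right and rows downward; lengths in m; the calibration is good to about 2 mm. A picture is of the moment at which its call begins. There is no depth.
- close_job(): hands the job in, once; it reports no verdict.
The state is a dict: "t": time; "q": joint angles; "dq": joint speeds; "joint_torque": joint torques, N m; "tool_pos": TCP position; "orientation": TCP orientation; "force": force on the tool from outside, world axes, zero at the start; "wrist_torque": the same for the moment, N m; "opening": finger opening in m.
Only numpy, scipy, OpenCV 4.12 (cv2) and the standard library are available. Lean on these libraries where they do the work, as an engineer would, in place of code of your own. Each camera call takes 0.05 s, during which the arm holds its last target.

## Working session

There is one attempt and no reset: what is moved stays moved. The work goes in short steps, Python scripts to look and compute and a shell command to move; the robot and the scene stay as the last step left them, time stands still between calls to the robot, and variables do not carry over. Pictures are saved under pics/ and viewed, and the job is handed in when it is done.

```bash
ls; mkdir -p pics
python3 - <<'E'
from plant import *
import cv2
s=read_state()
for k,v in s.items(): print(k,v)
print(grip_point_offset)
for n in ("scene","top","wrist"):
    c=read_camera(n); cv2.imwrite(f"pics/{n}0.png",c["img"][:,:,::-1]); print(n,c["K"].tolist(),c["T"].round(4).tolist())
E
```

```text
pics
t 0.0
q [ 1.17861679e+00  1.31156958e-01  1.48927453e+00  6.83430896e-06
  1.52298703e+00 -8.53963743e-02]
dq [-0.00067099 -0.00198744  0.00021918  0.00031083  0.00159355  0.00136722]
joint_torque [ 1.17494343e-03 -5.59836352e+01 -4.91767859e+01  7.71988579e-02
  3.49247362e-02 -1.36376702e-04]
tool_pos [0.18108467 0.57178381 0.40369225]
orientation [-4.79939667e-01 -3.10427119e+00  2.78376293e-03]
force [0.12796703 0.61920284 0.50974523]
wrist_torque [ 0.01079627 -0.02961739 -0.00443082]
opening 0.09301417594804202
0.1673
scene [[496.65611440974897, 0.0, 321.27502689351235], [0.0, 496.65611440974897, 244.18315707440735], [0.0, 0.0, 1.0]] [[0.9589, -0.1956, 0.2056, 0.3221], [-0.2837, -0.6807, 0.6754, -0.7735], [0.0079, -0.7059, -0.7082, 0.9103], [0.0, 0.0, 0.0, 1.0]]
top [[518.937207043444, 0.0, 325.71633812326877], [0.0, 518.937207043444, 233.64235082739316], [0.0, 0.0, 1.0]] [[-0.0027, -0.9921, 0.1251, 0.3427], [-1.0, 0.0035, 0.006, -0.0604], [-0.0064, -0.1251, -0.9921, 1.5834], [0.0, 0.0, 0.0, 1.0]]
wrist [[345.1222663631694, 0.0, 322.85906154862164], [0.0, 345.1222663631694, 239.01665992721868], [0.0, 0.0, 1.0]] [[0.3018, 0.9127, 0.2756, 0.1033], [0.9534, -0.2881, -0.0901, 0.5959], [-0.0029, 0.2899, -0.9571, 0.3839], [0.0, 0.0, 0.0, 1.0]]
```

View pics/scene0.png

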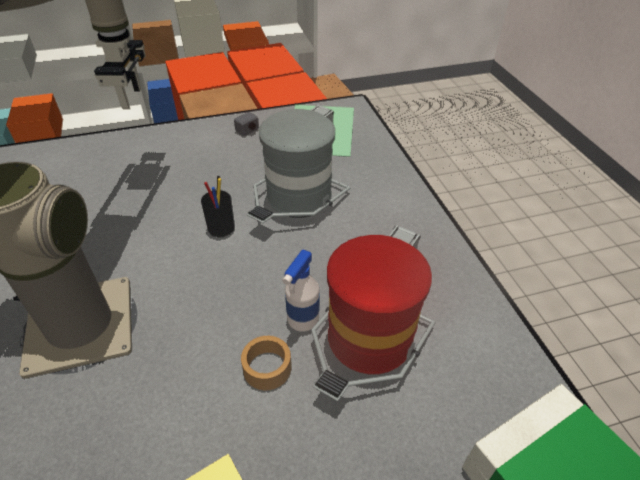

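View pics/top0.png

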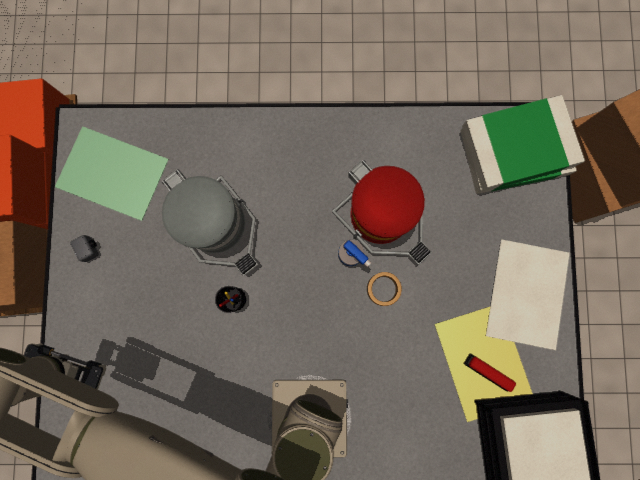

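View pics/wrist0.png

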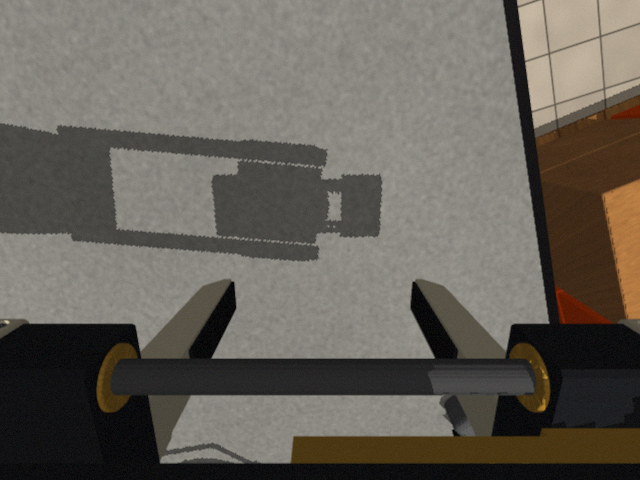

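The scene view shows the red can near (375,305), its paddle at (332,384), the spray bottle at (302,297) and the tape at (267,362). In the top view the red lid is at (388,203) and the paddle at (420,252). The grey can is well away at (205,215). Next I'll measure these points.

```bash
cat > h.py <<'E'
import numpy as np,cv2
from plant import *
def ray(c,uv):
    d=np.linalg.inv(c["K"])@np.array([uv[0],uv[1],1.]); d=c["T"][:3,:3]@d
    return c["T"][:3,3],d/np.linalg.norm(d)
def plane(c,uv,z):
    o,d=ray(c,uv); return o+d*(z-o[2])/d[2]
def tri(r1,r2):
    (a,d),(b,e)=r1,r2
    s=np.linalg.lstsq(np.c_[d,-e],b-a,rcond=None)[0]
    p,q=a+d*s[0],b+e*s[1]; return (p+q)/2,np.linalg.norm(p-q)
def proj(c,P):
    T=np.linalg.inv(c["T"]); p=T[:3,:3]@np.asarray(P)+T[:3,3]; u=c["K"]@p; return u[:2]/u[2]
E
python3 - <<'E'
from h import *
C={}
for n,(x0,y0,x1,y1) in dict(scene=(305,360,360,410),top=(400,235,440,270)).items():
    c=C[n]=read_camera(n); g=c["img"].max(2); 
    m=np.zeros_like(g); m[y0:y1,x0:x1]=(g[y0:y1,x0:x1]<72)*255
    m=cv2.morphologyEx(m,cv2.MORPH_CLOSE,np.ones((5,5)))
    k,l,st,ce=cv2.connectedComponentsWithStats(m)
    for i in range(1,k):
        if st[i,4]>40: print(n,st[i],ce[i])
    i=1+np.argmax(st[1:,4]); cn=cv2.findContours((l==i).astype(np.uint8),0,2)[0][0]
    r=cv2.minAreaRect(cn); print(r, cv2.boxPoints(r).round(1).tolist())
    C[n+'p']=r[0]; C[n+'b']=cv2.boxPoints(r)
    for z in(.062,.066): print(n,z,plane(c,r[0],z))
    x=c["img"][y0-10:y1+10,x0-10:x1+10,::-1]; cv2.imwrite(f"pics/z_{n}.png",cv2.resize(x,None,fx=8,fy=8,interpolation=0))
    print((np.array([plane(c,p,.066) for p in C[n+'b']])).round(4).tolist())
print(tri(ray(C['scene'],C['scenep']),ray(C['top'],C['topp'])))
# red lid in top
c=C['top']; h=cv2.cvtColor(c["img"],cv2.COLOR_RGB2HSV)
m=(((h[...,0]<8)|(h[...,0]>172))&(h[...,1]>180)&(h[...,2]>60)).astype(np.uint8)*255
m[:, :330]=0;m[:, 440:]=0;m[260:]=0
cn=max(cv2.findContours(m,0,2)[0],key=cv2.contourArea); e=cv2.fitEllipse(cn); print(e,plane(c,e[0],.235),plane(c,e[0],.222))
# tape top
m=((h[...,0]>8)&(h[...,0]<22)&(h[...,1]>100)).astype(np.uint8)*255
m[:265]=0;m[315:]=0;m[:,:360]=0;m[:,410:]=0
cn=max(cv2.findContours(m,0,2)[0],key=cv2.contourArea); e=cv2.fitEllipse(cn); print('tape',e,plane(c,e[0],.035))
m=((h[...,0]>105)&(h[...,0]<130)&(h[...,1]>150)).astype(np.uint8)*255
m[:230]=0;m[280:]=0;m[:,:330]=0;m[:,380:]=0
print(cv2.boundingRect(m)); print('spray',plane(c,(347,247),.19), plane(c,(368,263),.19),plane(c,(348,254),.13))
E
```

```text
scene [316 370  32  27 482] [331.82572614 383.17219917]
((331.5741882324219, 382.4792175292969), (26.637527465820312, 20.209657669067383), 29.357755661010742) [[315.0, 384.79998779296875], [324.8999938964844, 367.1000061035156], [348.1000061035156, 380.20001220703125], [338.20001220703125, 397.79998779296875]]
scene 0.062 [ 0.48246606 -0.32350738  0.062     ]
scene 0.066 [ 0.48170966 -0.32562948  0.066     ]
[[0.4505, -0.3215, 0.066], [0.4791, -0.2909, 0.066], [0.5131, -0.3298, 0.066], [0.4842, -0.3587, 0.066]]
top [400 235  12  11  76] [403.92105263 238.48684211]
top [400 235  30  32 319] [417.42319749 253.08777429]
((416.2148132324219, 251.8790740966797), (19.212486267089844, 28.311229705810547), 43.53120040893555) [[399.5, 255.5], [419.0, 235.0], [432.8999938964844, 248.1999969482422], [413.3999938964844, 268.79998779296875]]
top 0.062 [ 0.47952335 -0.31698464  0.062     ]
top 0.066 [ 0.47916355 -0.31630989  0.066     ]
[[0.4686, -0.2671, 0.066], [0.529, -0.3257, 0.066], [0.4897, -0.3655, 0.066], [0.4298, -0.307, 0.066]]
(array([ 0.48219517, -0.31875019,  0.05332023]), np.float64(0.003805234772479457))
((387.0137023925781, 202.11964416503906), (69.76576232910156, 73.9020004272461), 68.16259002685547) [ 0.59587863 -0.21410176  0.235     ] [ 0.59831983 -0.21558411  0.222     ]
tape ((384.01629638671875, 288.58209228515625), (33.21866226196289, 33.44931411743164), 83.76095581054688) [ 0.37304487 -0.22348179  0.035     ]
(344, 241, 24, 23)
spray [ 0.48182014 -0.10925848  0.19      ] [ 0.43846185 -0.16530829  0.19      ] [ 0.46805406 -0.11401768  0.13      ]
```

View pics/z_top.png

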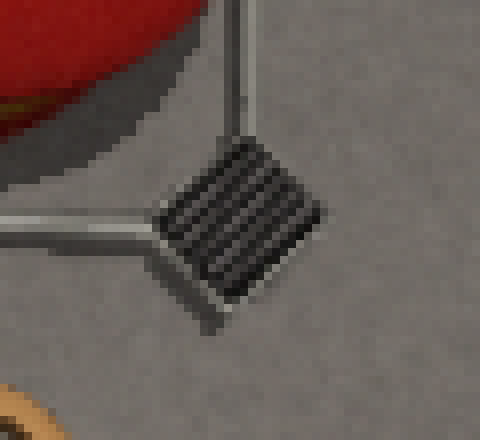

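View pics/z_scene.png

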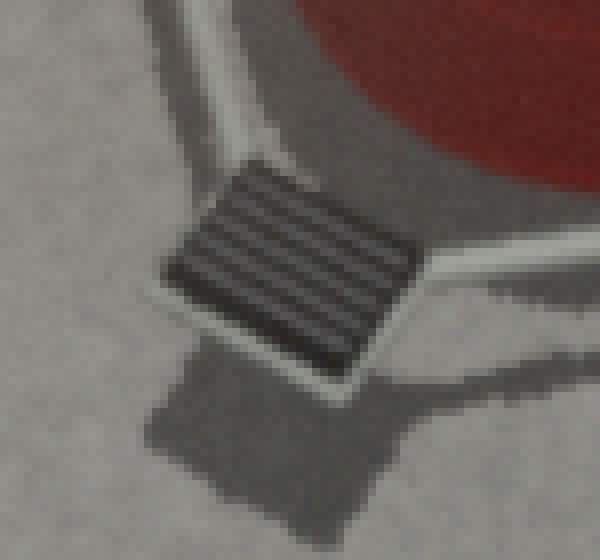

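The top view's paddle corners, read from the zoom, put its centre at about (420.1,252.2). In the scene view it is at about (332.1,383.0).

Run:
```python
from h import *
t=read_camera("top");s=read_camera("scene")
T=np.array([(245,140),(322,212),(237,298),(160,220)])/8+[390-.5,225-.5]
S=np.array([(425,250),(345,372),(165,270),(255,165)])/8+[295-.5,350-.5]
# top order: top,right,bottom,left ; scene img: identify by world
wt=np.array([plane(t,p,.066) for p in T]);ws=np.array([plane(s,p,.066) for p in S])
print(wt.round(4).tolist(),ws.round(4).tolist())
print(wt.mean(0),ws.mean(0)); 
print(tri(ray(t,T.mean(0)),ray(s,S.mean(0))))
p=wt.mean(0)
for can in [plane(t,(387.,202.1),.232)]:
    d=can-p; print(can,np.hypot(*d[:2]),np.degrees(np.arctan2(d[1],d[0])))
for i in range(4): print(np.linalg.norm(wt[i]-wt[(i+1)%4]),np.degrees(np.arctan2(*(wt[(i+1)%4]-wt[i])[[1,0]])))
from scipy.spatial.transform import Rotation as R
st=read_state(); M=R.from_rotvec(st["orientation"]).as_matrix(); print(M.round(3).tolist(), st["tool_pos"])
```

```text
[[0.5082, -0.3285, 0.066], [0.4816, -0.356, 0.066], [0.4502, -0.3241, 0.066], [0.4789, -0.2966, 0.066]] [[0.5118, -0.3306, 0.066], [0.4842, -0.355, 0.066], [0.4516, -0.3185, 0.066], [0.4799, -0.2979, 0.066]]
[ 0.47972897 -0.32631022  0.066     ] [ 0.48189403 -0.32550929  0.066     ]
(array([ 0.48063157, -0.32628289,  0.06707861]), np.float64(0.002081270429606049))
[ 0.59649485 -0.21440858  0.232     ] 0.1617289343402744 43.78138190903847
0.03828205901350736 -134.071424553938
0.04479177387983967 134.58557344381717
0.03971674326087241 43.7397937457215
0.043332231398657356 -47.319963563538764
[[-0.953, 0.302, -0.0], [0.302, 0.953, -0.0], [0.0, -0.0, -1.0]] [0.18118065 0.57195543 0.40450648]
```

The measurements agree. The triangulated height is 67 mm against 66 given. Paddle to can axis is 162 mm against 163. The can's x-axis heading is 44°. The last joint's range puts the wrist camera on the can side, so I'll tilt the tool about 20° away from the can. First I'll rise, close the fingers and swing around the base above everything.

```bash
python3 -m creep '[[[0,0,-3],[0,0,0]],[[0,0,-3],[0,0,0]],[[0,0,-3],[0,0,0]],[[-2,0,-1],[0,0,1.9]],[[-4.1,0,0],[0,0,3.9]],[[-4.1,0,0],[0,0,3.9]],[[-4.1,0,0],[0,0,3.9]],[[-4.1,0,0],[0,0,3.9]],[[-4.1,0,0],[0,0,3.9]],[[-4.1,0,0],[0,0,3.9]],[[-4.1,0,0],[0,0,3.9]],[[-4.1,0,0],[0,0,3.9]]]' 0 20
```

```text
t: 1.35
tool_pos: [0.473, 0.3875, 0.5045]
orientation: [-1.349, -2.837, -0.0]
force: [0.7, -0.4, 0.6]
opening: 0.0176
```

```bash
python3 -m creep '[[[-4.1,0,0],[0,0,3.9]],[[-4.1,0,0],[0,0,3.9]],[[-4.1,0,0],[0,0,3.9]],[[-4.1,0,0],[0,0,3.9]],[[-4.1,0,0],[0,0,3.9]],[[-4.1,0,0],[0,0,3.9]],[[-4.1,0,0],[0,0,3.9]],[[-4.1,0,0],[0,0,3.9]],[[-4.1,0,0],[0,0,3.9]],[[-4.1,0,0],[0,0,3.9]],[[-4.1,0,0],[0,0,3.9]],[[-4.1,0,0],[0,0,3.9]]]'
python3 -m creep '[[[-4.1,0,0],[0,0,3.9]],[[-4.1,0,0],[0,0,3.9]],[[-4.1,0,0],[0,0,3.9]],[[-4.1,0,0],[0,0,3.9]],[[-4.1,0,0],[0,0,3.9]],[[-4.1,0,0],[0,0,3.9]],[[-3,0,0],[0,0,3]],[[0,0,0],[0,0,0]],[[0,0,0],[0,0,0]]]'
cat > tgt.py <<'E'
from h import *
from scipy.spatial.transform import Rotation as R
import sys
st=read_state(); M=R.from_rotvec(st["orientation"]); p=st["tool_pos"]
P=np.array([.4808,-.326,.0665]); a=np.radians(44); cx=np.array([np.cos(a),np.sin(a),0]); cy=np.array([-np.sin(a),np.cos(a),0])
th=np.radians(20); z=np.array([0,0,-1.])*np.cos(th)+cx*np.sin(th); y=-cy; x=np.cross(y,z)
G=R.from_matrix(np.c_[x,y,z])
hov=float(sys.argv[1])
# lowest (front) edge of the fingertips lands on the paddle centre
tip=P+[0,0,hov]; tcp=tip-z*.186+x*.0075
print("now",p.round(4),"q",st["q"].round(3),"F",st["force"].round(2),"tip now",(p+M.as_matrix()[:,2]*.186-M.as_matrix()[:,0]*.0075).round(4))
print("tcp goal",tcp.round(4),"shift cm in tool axes",(M.inv().apply(tcp-p)*100).round(2),"turn deg",np.degrees((M.inv()*G).as_rotvec()).round(2))
print("shift in goal axes",(G.inv().apply(tcp-p)*100).round(2))
print("world up in tool axes",M.inv().apply([0,0,1]).round(4))
E
python3 tgt.py 0.06
```

```text
t: 2.35
tool_pos: [0.6184, -0.0686, 0.5045]
orientation: [-2.365, -2.068, 0.0]
force: [-0.4, -0.1, 0.8]
opening: 0.0002
t: 3.1
tool_pos: [0.5298, -0.3272, 0.5046]
orientation: [-2.774, -1.474, -0.0]
force: [0.9, -0.5, -0.4]
opening: 0.0004
now [ 0.5298 -0.3272  0.5046] q [-0.636  0.174  1.26   0.     1.708 -0.041] F [ 0.88 -0.45 -0.39] tip now [ 0.5255 -0.3334  0.3186]
tcp goal [ 0.4401 -0.3653  0.3038] shift cm in tool axes [-8.18 -5.29 20.07] turn deg [-2.1  19.92 11.83]
shift in goal axes [-15.41  -3.49  15.75]
world up in tool axes [ 1.e-04 -3.e-04 -1.e+00]
```

```bash
python3 -m creep '[[[-2,-1.3,0],[0,0,0]],[[-3.1,-2,0],[0,0,0]],[[-3.1,-2,0],[0,0,0]],[[0,0,3],[-0.5,5,3]],[[0,0,3],[-0.5,5,3]],[[0,0,3],[-0.5,5,3]],[[0,0,2],[-0.5,5,3]],[[0,0,0],[0,0,0]],[[0,0,0],[0,0,0]]]'
python3 tgt.py 0.04
```

```text
t: 3.85
tool_pos: [0.4499, -0.3538, 0.395]
orientation: [-2.751, -1.115, -0.481]
force: [0.0, -0.9, 0.4]
opening: 0.0001
now [ 0.4499 -0.3538  0.395 ] q [-0.871  0.055  1.607  0.348  1.514 -0.097] F [ 0.   -0.9   0.38] tip now [ 0.4898 -0.3139  0.2176]
tcp goal [ 0.4401 -0.3653  0.2838] shift cm in tool axes [-5.21  0.19  9.93] turn deg [-0.32  0.05  0.08]
shift in goal axes [-5.22  0.15  9.93]
world up in tool axes [ 0.3413 -0.0047 -0.94  ]
```

```bash
python3 -m creep '[[[-2.6,0.1,0],[-0.3,0,0]],[[-2.6,0.1,0],[0,0,0]],[[0,0,2],[0,0,0]],[[0,0,2.5],[0,0,0]],[[0,0,2.5],[0,0,0]],[[0,0,2],[0,0,0]],[[0,0,0.9],[0,0,0]],[[0,0,0],[0,0,0]],[[0,0,0],[0,0,0]]]'
python3 tgt.py 0.0
python3 - <<'E'
from h import *
for n in("scene","wrist","top"):
    c=read_camera(n); cv2.imwrite(f"pics/{n}1.png",c["img"][:,:,::-1])
E
```

```text
t: 4.6
tool_pos: [0.4416, -0.3668, 0.2871]
orientation: [-2.758, -1.118, -0.489]
force: [-0.0, 0.6, 0.1]
opening: 0.0001
now [ 0.4416 -0.3668  0.2871] q [-0.897  0.148  1.711  0.359  1.328 -0.191] F [-0.02  0.64  0.13] tip now [ 0.4828 -0.3281  0.1097]
tcp goal [ 0.4401 -0.3653  0.2438] shift cm in tool axes [-1.48 -0.24  4.06] turn deg [0.25 0.01 0.16]
shift in goal axes [-1.48 -0.21  4.06]
world up in tool axes [ 0.3418  0.005  -0.9398]
```

View pics/scene1.png

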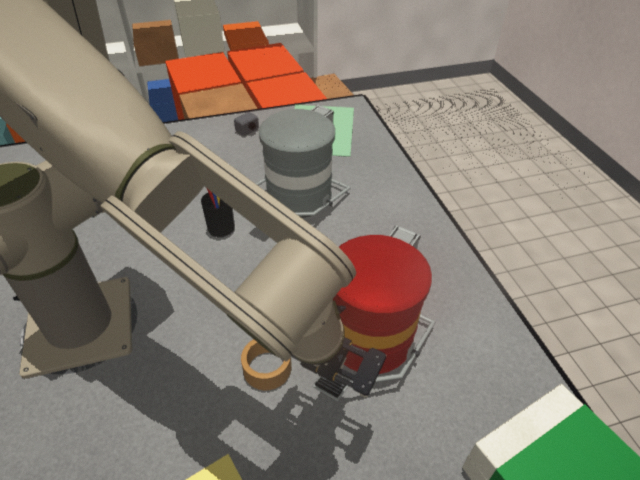

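View pics/wrist1.png

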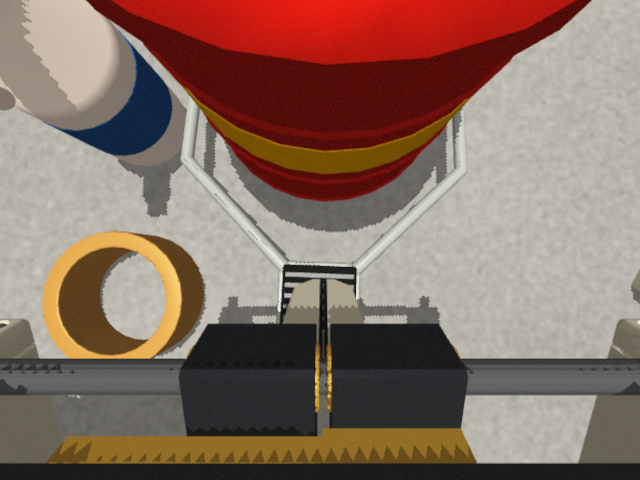

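View pics/top1.png

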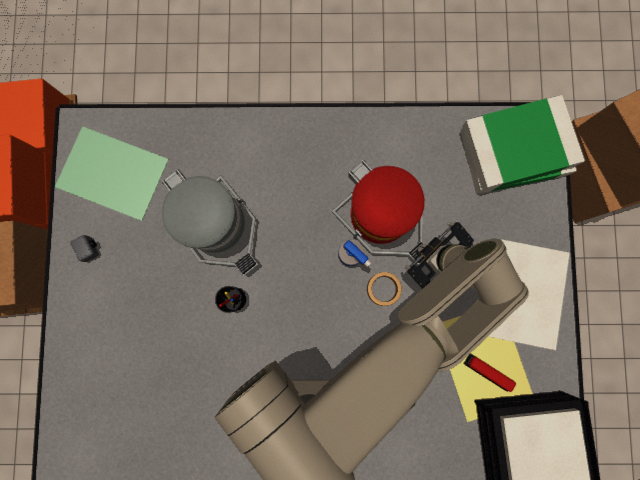

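The wrist view shows the closed fingertips centred over the paddle (about (322,290)), and the camera, body and tape are all clear. I'll go to about 8 mm above it, then down slowly.

```bash
python3 -m creep '[[[-0.4,-0.1,1.1],[0,0,0]],[[-0.4,-0.1,1.1],[0,0,0]],[[-0.4,0,1.1],[0,0,0]],[[0,0,0],[0,0,0]],[[0,0,0],[0,0,0]]]'
python3 tgt.py 0.0
python3 -m creep '[[[-0.07,0,0.19],[0,0,0]],[[-0.07,0,0.19],[0,0,0]],[[-0.07,0,0.19],[0,0,0]],[[-0.07,0,0.19],[0,0,0]],[[0,0,0],[0,0,0]]]'
python3 tgt.py 0.0
```

```text
t: 5.17
tool_pos: [0.4388, -0.3647, 0.2482]
orientation: [-2.755, -1.11, -0.487]
force: [-0.1, -1.3, 0.4]
opening: 0.0001
now [ 0.4388 -0.3647  0.2482] q [-0.899  0.187  1.744  0.366  1.266 -0.215] F [-0.06 -1.27  0.38] tip now [ 0.4797 -0.3252  0.0709]
tcp goal [ 0.4401 -0.3653  0.2438] shift cm in tool axes [-0.1   0.13  0.42] turn deg [-0.   -0.08 -0.1 ]
shift in goal axes [-0.1   0.13  0.42]
world up in tool axes [ 3.433e-01 -7.000e-04 -9.392e-01]
t: 5.58
tool_pos: [0.4397, -0.3657, 0.243]
orientation: [-2.758, -1.114, -0.49]
force: [-3.6, 1.1, 10.5]
opening: 0.0002
now [ 0.4397 -0.3657  0.243 ] q [-0.899  0.195  1.745  0.368  1.253 -0.221] F [-3.62  1.08 10.55] tip now [ 0.4811 -0.3268  0.0657]
tcp goal [ 0.4401 -0.3653  0.2438] shift cm in tool axes [ 0.08  0.   -0.06] turn deg [ 0.25 -0.07  0.01]
shift in goal axes [ 0.08  0.   -0.06]
world up in tool axes [ 0.3431  0.0041 -0.9393]
```

Contact at z = 0.066 as predicted, 10.5 N. Pressing on.

```bash
python3 -m creep '[[[-0.07,0,0.19],[0,0,0]],[[-0.07,0,0.19],[0,0,0]],[[-0.07,0,0.19],[0,0,0]],[[-0.07,0,0.19],[0,0,0]],[[-0.07,0,0.19],[0,0,0]],[[-0.07,0,0.19],[0,0,0]],[[-0.07,0,0.19],[0,0,0]],[[-0.07,0,0.19],[0,0,0]],[[-0.07,0,0.19],[0,0,0]],[[-0.07,0,0.19],[0,0,0]],[[0,0,0],[0,0,0]]]'
python3 tgt.py 0.0
python3 -m creep '[[[-0.07,0,0.19],[0,0,0]],[[-0.07,0,0.19],[0,0,0]],[[-0.07,0,0.19],[0,0,0]],[[-0.07,0,0.19],[0,0,0]],[[-0.07,0,0.19],[0,0,0]],[[0,0,0],[0,0,0]]]'
python3 tgt.py 0.0
```

```text
t: 6.5
tool_pos: [0.4395, -0.3664, 0.2228]
orientation: [-2.76, -1.114, -0.49]
force: [-4.4, -3.1, 8.4]
opening: 0.0002
now [ 0.4395 -0.3664  0.2228] q [-0.9    0.223  1.755  0.372  1.217 -0.236] F [-4.35 -3.08  8.42] tip now [ 0.4809 -0.3279  0.0454]
tcp goal [ 0.4401 -0.3653  0.2438] shift cm in tool axes [ 0.83 -0.03 -1.94] turn deg [ 0.32 -0.   -0.  ]
shift in goal axes [ 0.83 -0.04 -1.94]
world up in tool axes [ 0.342   0.0053 -0.9397]
t: 7.0
tool_pos: [0.4396, -0.3662, 0.2123]
orientation: [-2.76, -1.113, -0.49]
force: [-1.6, -3.2, 5.2]
opening: 0.0004
now [ 0.4396 -0.3662  0.2123] q [-0.9    0.238  1.759  0.375  1.199 -0.243] F [-1.63 -3.2   5.2 ] tip now [ 0.481  -0.3275  0.0349]
tcp goal [ 0.4401 -0.3653  0.2438] shift cm in tool axes [ 1.18 -0.01 -2.93] turn deg [ 0.3  -0.02 -0.01]
shift in goal axes [ 1.18 -0.03 -2.93]
world up in tool axes [ 0.3424  0.0048 -0.9395]
```

```bash
python3 -m creep '[[[-0.07,0,0.19],[0,0,0]],[[-0.07,0,0.19],[0,0,0]],[[-0.035,0,0.095],[0,0,0]],[[0,0,0],[0,0,0]],[[0,0,0],[0,0,0]]]'
python3 tgt.py 0.0
python3 -m creep '[[[-0.035,0,0.095],[0,0,0]],[[-0.035,0,0.095],[0,0,0]],[[0,0,0],[0,0,0]],[[0,0,0],[0,0,0]]]'
python3 tgt.py 0.0
```

```text
t: 7.42
tool_pos: [0.4397, -0.3664, 0.2085]
orientation: [-2.76, -1.114, -0.49]
force: [-7.4, -1.1, 13.4]
opening: 0.0001
now [ 0.4397 -0.3664  0.2085] q [-0.9    0.244  1.76   0.376  1.193 -0.246] F [-7.37 -1.14 13.35] tip now [ 0.4812 -0.3278  0.0312]
tcp goal [ 0.4401 -0.3653  0.2438] shift cm in tool axes [ 1.31 -0.03 -3.29] turn deg [ 0.31 -0.03  0.02]
shift in goal axes [ 1.31 -0.05 -3.29]
world up in tool axes [ 0.3426  0.0052 -0.9395]
t: 7.75
tool_pos: [0.4398, -0.3665, 0.208]
orientation: [-2.759, -1.115, -0.491]
force: [-14.6, 2.1, 27.5]
opening: 0.0003
now [ 0.4398 -0.3665  0.208 ] q [-0.9    0.245  1.759  0.377  1.193 -0.248] F [-14.61   2.12  27.52] tip now [ 0.4813 -0.3278  0.0308]
tcp goal [ 0.4401 -0.3653  0.2438] shift cm in tool axes [ 1.33 -0.05 -3.33] turn deg [ 0.3  -0.06  0.07]
shift in goal axes [ 1.33 -0.07 -3.33]
world up in tool axes [ 0.343   0.0053 -0.9393]
```

It is on the stop: z stays at 0.031 while the force rises to 27 N. I'll hold here and take a picture to check the lid.

```bash
python3 -m creep '[[[0,0,0],[0,0,0]],[[0,0,0],[0,0,0]],[[0,0,0],[0,0,0]],[[0,0,0],[0,0,0]],[[0,0,0],[0,0,0]],[[0,0,0],[0,0,0]],[[0,0,0],[0,0,0]],[[0,0,0],[0,0,0]],[[0,0,0],[0,0,0]],[[0,0,0],[0,0,0]],[[0,0,0],[0,0,0]],[[0,0,0],[0,0,0]]]'
python3 - <<'E'
from h import *
for n in("scene","wrist"):
    c=read_camera(n); cv2.imwrite(f"pics/{n}2.png",c["img"][:,:,::-1])
E
```

```text
t: 8.75
tool_pos: [0.4397, -0.3665, 0.208]
orientation: [-2.759, -1.115, -0.491]
force: [-14.5, 2.3, 27.4]
opening: 0.0004
```

View pics/scene2.png

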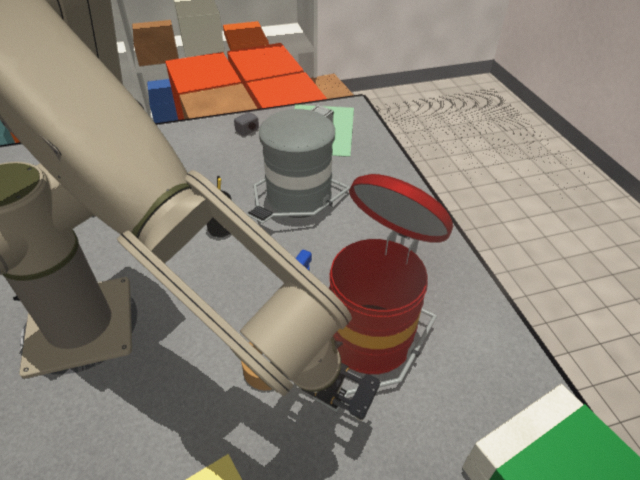

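View pics/wrist2.png

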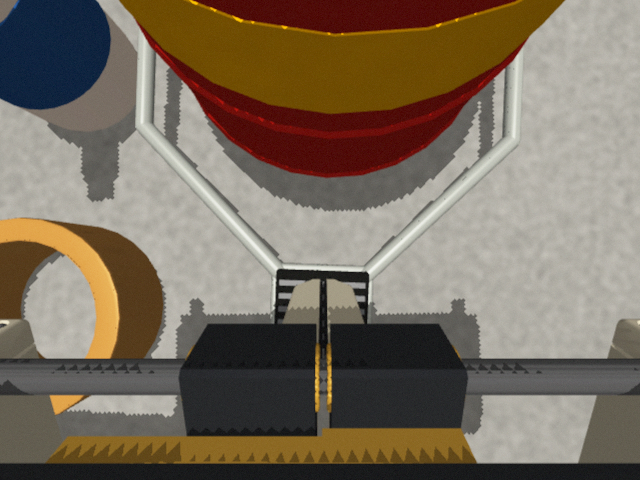

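The lid stands wide open (its underside is visible at about (400,208)), and the paddle is under the fingertips at (322,290). Nothing else has moved. Holding for well over three seconds.

```bash
Z='x'; python3 -m creep '[[[0,0,0],[0,0,0]],[[0,0,0],[0,0,0]],[[0,0,0],[0,0,0]],[[0,0,0],[0,0,0]],[[0,0,0],[0,0,0]],[[0,0,0],[0,0,0]],[[0,0,0],[0,0,0]],[[0,0,0],[0,0,0]],[[0,0,0],[0,0,0]],[[0,0,0],[0,0,0]],[[0,0,0],[0,0,0]],[[0,0,0],[0,0,0]]]'
python3 -m creep '[[[0,0,0],[0,0,0]],[[0,0,0],[0,0,0]],[[0,0,0],[0,0,0]],[[0,0,0],[0,0,0]],[[0,0,0],[0,0,0]],[[0,0,0],[0,0,0]],[[0,0,0],[0,0,0]],[[0,0,0],[0,0,0]],[[0,0,0],[0,0,0]],[[0,0,0],[0,0,0]],[[0,0,0],[0,0,0]],[[0,0,0],[0,0,0]]]'
python3 -m creep '[[[0,0,0],[0,0,0]],[[0,0,0],[0,0,0]],[[0,0,0],[0,0,0]],[[0,0,0],[0,0,0]],[[0,0,0],[0,0,0]],[[0,0,0],[0,0,0]],[[0,0,0],[0,0,0]],[[0,0,0],[0,0,0]],[[0,0,0],[0,0,0]],[[0,0,0],[0,0,0]],[[0,0,0],[0,0,0]],[[0,0,0],[0,0,0]]]'
```

```text
t: 9.85
tool_pos: [0.4398, -0.3666, 0.208]
orientation: [-2.759, -1.115, -0.491]
force: [-14.1, 1.9, 27.3]
opening: 0.0008
t: 10.85
tool_pos: [0.4398, -0.3665, 0.208]
orientation: [-2.759, -1.115, -0.491]
force: [-15.0, 1.3, 27.3]
opening: -0.0
t: 11.85
tool_pos: [0.4398, -0.3665, 0.208]
orientation: [-2.759, -1.115, -0.491]
force: [-14.4, 1.5, 28.0]
opening: 0.0005
```

Now release slowly, about 1 mm per row (12 mm/s).

```bash
python3 -m creep '[[[0.017,0,-0.047],[0,0,0]],[[0.017,0,-0.047],[0,0,0]],[[0.017,0,-0.047],[0,0,0]],[[0.017,0,-0.047],[0,0,0]],[[0.017,0,-0.047],[0,0,0]],[[0.017,0,-0.047],[0,0,0]],[[0.017,0,-0.047],[0,0,0]],[[0.017,0,-0.047],[0,0,0]],[[0.017,0,-0.047],[0,0,0]],[[0.017,0,-0.047],[0,0,0]]]'
python3 tgt.py 0 | head -1
```

```text
t: 12.68
tool_pos: [0.4397, -0.3658, 0.21]
orientation: [-2.759, -1.113, -0.49]
force: [-0.3, -3.8, 4.0]
opening: 0.0007
now [ 0.4397 -0.3658  0.21  ] q [-0.899  0.241  1.76   0.376  1.196 -0.244] F [-0.28 -3.84  3.96] tip now [ 0.4811 -0.327   0.0327]
```

```bash
python3 -m creep '[[[0.035,0,-0.095],[0,0,0]],[[0.035,0,-0.095],[0,0,0]],[[0.035,0,-0.095],[0,0,0]],[[0.035,0,-0.095],[0,0,0]],[[0.035,0,-0.095],[0,0,0]],[[0.035,0,-0.095],[0,0,0]],[[0.035,0,-0.095],[0,0,0]],[[0.035,0,-0.095],[0,0,0]],[[0.035,0,-0.095],[0,0,0]],[[0.035,0,-0.095],[0,0,0]],[[0.035,0,-0.095],[0,0,0]],[[0.035,0,-0.095],[0,0,0]]]'
python3 tgt.py 0 | head -1
```

```text
t: 13.68
tool_pos: [0.4398, -0.3655, 0.2224]
orientation: [-2.758, -1.113, -0.491]
force: [-0.5, -2.7, 7.6]
opening: 0.0005
now [ 0.4398 -0.3655  0.2224] q [-0.899  0.223  1.755  0.373  1.218 -0.235] F [-0.48 -2.67  7.57] tip now [ 0.4812 -0.3266  0.0452]
```

Still in contact (7.6 N), rising 12 mm/s.

```bash
python3 -m creep '[[[0.035,0,-0.095],[0,0,0]],[[0.035,0,-0.095],[0,0,0]],[[0.035,0,-0.095],[0,0,0]],[[0.035,0,-0.095],[0,0,0]],[[0.035,0,-0.095],[0,0,0]],[[0.035,0,-0.095],[0,0,0]],[[0.035,0,-0.095],[0,0,0]],[[0.035,0,-0.095],[0,0,0]],[[0.035,0,-0.095],[0,0,0]],[[0.035,0,-0.095],[0,0,0]],[[0.035,0,-0.095],[0,0,0]],[[0.035,0,-0.095],[0,0,0]]]'
python3 tgt.py 0 | head -1
```

```text
t: 14.68
tool_pos: [0.4404, -0.365, 0.235]
orientation: [-2.757, -1.113, -0.493]
force: [2.9, 0.9, 9.1]
opening: 0.0004
now [ 0.4404 -0.365   0.235 ] q [-0.898  0.206  1.749  0.372  1.239 -0.227] F [2.9  0.92 9.14] tip now [ 0.482  -0.3259  0.0578]
```

```bash
python3 -m creep '[[[0.025,0,-0.07],[0,0,0]],[[0.025,0,-0.07],[0,0,0]],[[0.025,0,-0.07],[0,0,0]],[[0.025,0,-0.07],[0,0,0]],[[0.025,0,-0.07],[0,0,0]],[[0.025,0,-0.07],[0,0,0]],[[0.025,0,-0.07],[0,0,0]],[[0.025,0,-0.07],[0,0,0]]]'
python3 tgt.py 0 | head -1
python3 -m creep '[[[0.018,0,-0.05],[0,0,0]],[[0.018,0,-0.05],[0,0,0]],[[0.018,0,-0.05],[0,0,0]],[[0.018,0,-0.05],[0,0,0]],[[0.018,0,-0.05],[0,0,0]],[[0.018,0,-0.05],[0,0,0]]]'
python3 tgt.py 0 | head -1
```

```text
t: 15.35
tool_pos: [0.4407, -0.3647, 0.241]
orientation: [-2.757, -1.113, -0.495]
force: [6.1, 3.0, 9.2]
opening: 0.0003
now [ 0.4407 -0.3647  0.241 ] q [-0.898  0.198  1.747  0.372  1.249 -0.223] F [6.11 3.04 9.18] tip now [ 0.4826 -0.3254  0.0639]
t: 15.85
tool_pos: [0.4403, -0.3645, 0.2434]
orientation: [-2.756, -1.113, -0.493]
force: [3.9, 1.7, 4.3]
opening: 0.0002
now [ 0.4403 -0.3645  0.2434] q [-0.898  0.194  1.746  0.37   1.254 -0.221] F [3.86 1.65 4.33] tip now [ 0.4818 -0.3252  0.0662]
```

The force is dropping at z = 0.066, so the lever is at the top. I'll ease off the rest of the way, then retreat.

```bash
python3 -m creep '[[[0.018,0,-0.05],[0,0,0]],[[0.018,0,-0.05],[0,0,0]],[[0.018,0,-0.05],[0,0,0]],[[0.018,0,-0.05],[0,0,0]],[[0.018,0,-0.05],[0,0,0]],[[0.018,0,-0.05],[0,0,0]],[[0.018,0,-0.05],[0,0,0]],[[0.018,0,-0.05],[0,0,0]]]'
python3 tgt.py 0 | head -1
python3 -m creep '[[[0.03,0,-0.1],[0,0,0]],[[0.05,0,-0.2],[0,0,0]],[[0,0,-0.5],[0,0,0]],[[0,0,-1],[0,0,0]],[[0,0,-2],[0,0,0]],[[0,0,-2.5],[0,0,0]],[[0,0,-2.5],[0,0,0]],[[0,0,-2],[0,0,0]],[[0,0,-1],[0,0,0]],[[0,0,0],[0,0,0]],[[0,0,0],[0,0,0]]]'
python3 - <<'E'
from h import *
for n in("scene","top"):
    c=read_camera(n); cv2.imwrite(f"pics/{n}3.png",c["img"][:,:,::-1])
E
```

```text
t: 16.52
tool_pos: [0.4391, -0.3654, 0.2469]
orientation: [-2.758, -1.112, -0.489]
force: [-1.0, 0.3, -0.6]
opening: 0.0003
now [ 0.4391 -0.3654  0.2469] q [-0.899  0.189  1.744  0.367  1.261 -0.218] F [-0.98  0.31 -0.61] tip now [ 0.4802 -0.3263  0.0696]
t: 17.43
tool_pos: [0.4105, -0.3929, 0.3586]
orientation: [-2.759, -1.113, -0.49]
force: [0.3, -0.1, -0.3]
opening: 0.0004
```

View pics/scene3.png

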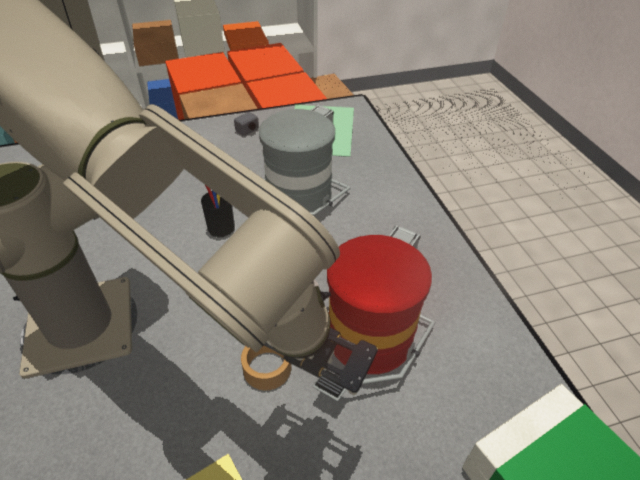

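View pics/top3.png

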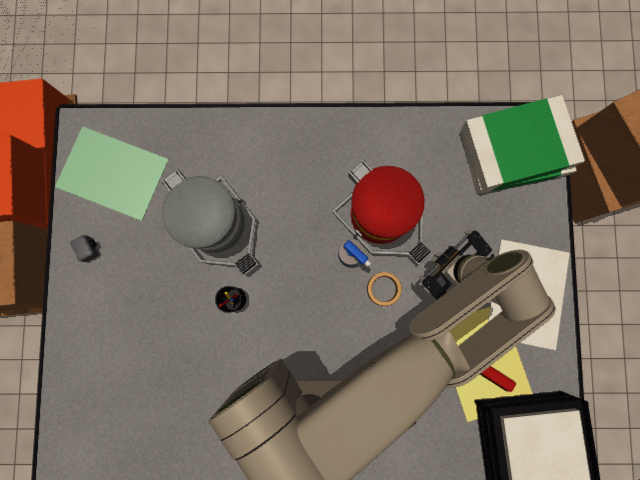

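The top view shows the red lid shut at (388,203) and the paddle back up at (420,252). The tape, spray, pen cup and grey can look unmoved. One numeric check against the first picture, then I'll hand in.

Run:
```python
from h import *
a=cv2.imread("pics/top0.png");b=cv2.imread("pics/top3.png");d=cv2.absdiff(a,b).max(2)
for n,(x0,y0,x1,y1) in dict(redlid=(348,160,426,245),paddle=(408,241,426,256),tape=(365,270,403,308),spray=(335,237,372,270),pencup=(212,283,250,313),grey=(160,170,260,275)).items():
    print(n,d[y0:y1,x0:x1].mean().round(2),int((d[y0:y1,x0:x1]>30).sum()))
s=read_state();print(s["t"],s["force"],abs(s["dq"]).max()); print(close_job())
```

```text
redlid 8.57 0
paddle 6.3 0
tape 8.97 0
spray 8.3 0
pencup 5.94 0
grey 7.91 0
17.5333 [ 0.41807846  0.76860309 -0.71763971] 0.009504009115145649
the job is handed in; nothing more can be done
None
```

The red can's lid was opened fully, held open, and lowered shut again using only its lever. The job was handed in at 17.5 s.

- **Press and hold:** I pressed with closed fingertips, the tool tilted 20° away from the can. The tip stopped at 31 mm, which matches the lever's stop, with about 27 N. The pictures show the lid wide open. It was held there for a little over 4 s.
- **Release:** The paddle rose at about 12 mm/s, slowing to about 6 mm/s near the top. The force stayed between 4 and 9 N up to 66 mm, then fell smoothly to zero. I did not measure the lid's own speed; that it did not slam is judged from the finger's speed and the unbroken contact.
- **Final checks:** The arm is clear, about 12 cm off the paddle, with no force on the tool. In the top view, no pixel in the lid, paddle, tape, spray, pen cup or grey can areas changed by more than 30 levels from the first picture. None of the checks failed or disagreed.

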